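# Unlock the cam and push the sample slide home

## Task

Turn the cam by nudging its upright pin so that its flat low side squarely faces the slide and no longer blocks the slide's lug, then push the slide by its upright plate fully home against its end stop, so that the specimen pot on it stands in front of the scanner. Nothing needs gripping: leave the specimen pot standing in its ring without touching or lifting it, and do not disturb the tubes, pot and timer standing around.

Things in the scene. Friction and masses are not known exactly. Their poses are not given: they have to be found in the camera images.
- station: Fixed grey base plate of the transfer slide, 280 x 175 x 8 mm, on the bench. Origin: on the bench under the slide's centre line. x: direction in which the slide is pushed; y: left of it; z up. In this frame the plate spans x -140..140, y -125..50 mm; the aluminium end stop lies across the far end, x 126..138; the cam's pivot is at x = 0, y = -77 mm.
- reader: Barcode scanner in its stand, fixed, 222 mm tall, left of the station's far end. Origin at the centre of its underside, at x = 92, y = 152 mm in the station's frame; its foot spans station x 49..135, y 89..215 mm and its head reaches in to y = 73, from z = 104 up.
- carriage (a joint): Travel of the aluminium slide along the station's +x, in m: 0 = as found, 0.080 = fully home against the end stop. About 2.5 N of friction, no spring: it stays where it is left. Deck 165 x 70 mm, top at z = 23 mm, centred on y = 0; at travel 0 it spans station x -120..45 mm.
- lug (a point): Tip of the steel lug that sticks out of the slide's right (-y) side, moving with it: 16 mm long in x, out to y = -57 mm, z 15..28. At travel 0 it spans station x -50..-34 mm. It runs into the cam after about 6 mm of travel unless the cam's flat faces the slide. Once home, the lug is past the cam. Point: middle of its outer end.
- push_plate (a point): Middle of the upper edge of the rear (-x) face of the slide's upright push plate (64 mm wide along y, 8 mm thick, top at z = 96 mm, face reaching down to the deck). Moves with the slide (station x = -120 mm at travel 0); push this face in the station's +x.
- cam (a joint): Angle of the cam about its vertical pivot, rad, growing counter-clockwise from above. 0: arm with pin along the station's -x; 1.571: arm along -y, squarely away from the slide, flat facing the slide = low point. The lug passes within about 0.29 rad of it; short of or past that it is blocked. Starts at 0..0.7; no click at the low point, end stops at -0.1 and 2.9.
- cam_axis (a point): On the cam's pivot axis, on top of its nut (z = 38 mm). The cam is a steel disc of 34 mm radius, z 15..27 mm, with one side cut flat 11 mm from the pivot (the low side); a flat arm with an upright pin points opposite to the flat. It stays where it is left; friction about 0.12 N m.
- cam_pin (a point): Centre of the upper end, a little under the top, of the black upright pin on the cam's arm: 14 mm diameter, 62 mm from the pivot axis, standing from z = 34 to 95 mm; this point is at z = 95 mm.
- nest_centre (a point): Centre of the black ring on the slide deck (47 mm inner, 62 mm outer diameter, 10 mm high), on the deck (z = 23 mm).
- pot: White screw-lid specimen pot, loose, 48 mm across the lid, 83 mm tall, standing in the ring on the slide; origin at the centre of its underside, z axis up. Rides along with the slide; its top is at z = 106 mm.
- tube_a: Capped sample tube, 30 mm diameter, 97 mm tall, standing loose on the bench left of the slide; origin at the centre of its underside.
- tube_b: Second, similar sample tube, standing loose left of the slide, nearer the robot; origin at the centre of its underside.
- pot_2: Second white specimen pot, 48 mm diameter, 83 mm tall, standing loose on the bench right of the station's far end; origin at the centre of its underside.
- bench_timer: White bench timer, 62 x 62 x 34 mm, loose on the bench right of the station's near end; origin at the centre of its underside.
There are look-alikes about, which are no part of the job. Leave any blue or red look-alike of the pot alone.

How it is judged:
On the way, in this order (a step that is already met when the one before it is completed fails the run):
1. the cam is turned to its low point (within 0.3 rad of 1.571) while the slide is still back (value of joint cam between 1.271 and 1.871 rad and value of joint carriage below 0.015 m), for 0.2 s.
2. the slide is pushed home (0.075 m or more) (value of joint carriage above 0.075 m), for 0.2 s.
At the end, for the whole second after the job is handed in: The slide is home (within 5 mm of its 80 mm end stop) and at rest, and the specimen pot stands upright (within 0.1 rad) in its ring, its foot within 8 mm of the ring's centre on the deck (value of joint carriage above 0.075 m and velocity of joint carriage below 0.005 m/s and distance between pot and nest_centre below 0.008 m and angle between pot's own z axis and vertical below 0.1 rad and linear speed of pot below 0.02 m/s); the robot touches nothing.
It fails at once if the specimen pot on the slide is touched by the robot (contact force between pot and the fingers above 1 N or contact force between pot and the arm above 1 N).
It fails at once if the specimen pot is lifted out of its ring or tipped (z of pot in the frame of station above 0.033 m or angle between pot's own z axis and vertical above 0.35 rad).
It fails at once if a tube, the other pot or the timer standing around is moved more than 20 mm (distance of any of tube_a, tube_b, pot_2, bench_timer from where it was at the start of the episode above 0.02 m).
It also fails if it takes over 51 s, if anything falls off the work surface, if the arm or the gripper's body presses on something with over 40 N, if the wrist force passes 120 N, or if a joint passes its speed limit or range.

## Robot

A 6-joint arm with a two-finger parallel gripper is mounted at the origin on a cart in front of the work surface, level with it; the furniture and walls round the work are solid. World frame = base frame: x ahead of the robot, y to its left, z up, the work surface at z = 0. Lengths are in m, angles in rad, forces in N, time in s.
With the tool pointing down it reaches from about 0.35 to 0.775 m from the base axis. Payload 5.5 kg.
Tool frame: the origin (TCP) lies at the very end of the fingers, on their centre line; the grasp point (between the pads) lies 19 mm behind it; z points along the fingers, y is the line along which they close (so a half turn about z gives the same grasp; the last joint's range is limited). The gripper opens to 85 mm and grips with 20 to 120 N. Pads are 22 mm wide; open, the fingers measure 114 mm over their backs; the gripper's body (76 mm by 85 mm) begins 54 mm behind the grasp point. The pads swing forward as they close: fully open they stand 13 mm farther back than shut.
Start: joints at [-1.482, 0.313, 0.046, 1.304, 0, 1.431], TCP at [0.13, -0.56, 0.231] pointing down, gripper open.
Joint ranges: [-2.76, 2.76], [-0.86, 1.69], [-1.03, 1.26], [-2.2, 2.34], [-1.47, 1.5], [-3.14, 3.14]. Speed limits (rad/s): [2.57, 2.57, 3.14, 3.14, 3.14, 3.14].

## Interface

Orientations are given as a unit quaternion [w, x, y, z].
In Python, from workcell import env gives the robot as it stands. The module is installed in compiled form; this text tells all that it offers.
- The arm moves only by the tool jog_arm, never from a script. Its argument "rows" is a list of rows, each a list of 6 numbers: the shift along the world's x, y, z in units of 40 mm (1.0 is 40 mm), then the turn, a rotation vector about the world's x, y, z in units of 6 degrees (1.0 is 6 degrees). In form: [[x, y, z, wx, wy, wz], ...]. A call has 1 to 12 rows; each row is the pose to reach, as a shift and turn from the pose commanded when the call began; what a row does not reach only later rows make up. A row lasts 1/12 s, in which the tool goes at most 41.7 mm and 7.16 degrees, less where a joint would pass 70% of its speed; a pose out of reach is approached as far as the arm can. A call with a gripper value outside its range is refused whole. "jaw" is the gripper command: -1 is fully open, 1 is shut, values between are in proportion, set as the call begins (left out, the last holds). The fingers move at their own pace and stop on an object; "force" is the grip in N (left out, the last holds). Time passes only in rows, so rows that repeat a pose let the fingers close. It gives the time, the measured TCP pose, the force, the opening and the grip force at its end, in the units of the state.
- env.get_state(): the state, without advancing time (a new reading comes with each control period).
- env.read_camera(name): name is "side" or "top" or "wrist"; returns a dict with "pixels" (480x640x3 uint8, red, green, blue), "mtx" (3x3 intrinsics, pixels), "k1" (the pictures are not rectified: a ray, as slopes to the right and down, at radius r is drawn at 1 + k1 r^2 times it, then the intrinsics apply), "cam_to_world" (4x4, takes a point from camera to world coordinates). Camera axes: x right, y up, looking along -z (the intrinsics and any distortion apply to the point x, -y, -z); pixel columns grow to the right and rows downward; lengths in m; the calibration is good to about 2 mm. A picture is of the moment at which its call begins. There is no depth.
- env.hand_in(): hands the job in; it is judged then, once.
The state is a dict: "clock": time; "joint_pos": joint angles; "qvel": joint speeds; "tau": joint torques, N m; "tcp_pos": TCP position; "orientation": TCP orientation; "wrist_force": force on the tool from outside, world axes, zero at the start; "ft_torque": the same for the moment, N m; "finger_gap": finger opening in m; "grip_force": force on a finger pad.
Only numpy, scipy, OpenCV 4.12 (cv2) and the standard library are available. Lean on these libraries where they do the work, as an engineer would, in place of code of your own. Each camera call takes 0.05 s, during which the arm holds its last target. There are 200 camera calls.

## Working session

There is one attempt and no reset: what is moved stays moved. The work goes in short steps, Python scripts to look and compute and a tool call to move; the robot and the scene stay as the last step left them, time stands still between calls to the robot, and variables do not carry over. Pictures are saved under pics/ and viewed, at most 10 in all, crops included, and the job is handed in when it is done.

Besides the shell and the picture viewer there is one more tool, called as name(argument=value, ...) on one line, values as JSON. jog_arm: Moves the arm, as the interface text tells. Its arguments: {"type":"object","properties":{"rows":{"type":"array","items":{"type":"array","items":{"type":"number"}}},"jaw":{"type":"number"},"force":{"type":"number"}},"required":["rows"]}

```bash
mkdir -p pics; cat > h.py <<'E'
import numpy as np, cv2
from workcell import env
def cam(n,save=None):
    c=env.read_camera(n)
    if save: cv2.imwrite(save,c["pixels"][:,:,::-1])
    np.savez(f"{n}.npz",**c)
    return c
def ray(c,u,v):
    K=np.array(c["mtx"]);T=np.array(c["cam_to_world"]);k=float(c["k1"])
    d=cv2.undistortPoints(np.array([[[u,v]]],float),K,np.array([k,0,0,0.]))[0,0]
    return T[:3,3],T[:3,:3]@np.array([d[0],-d[1],-1])
def atz(c,u,v,z):
    o,d=ray(c,u,v); return (o+d*(z-o[2])/d[2])
def proj(c,P):
    K=np.array(c["mtx"]);T=np.array(c["cam_to_world"]);k=float(c["k1"])
    p=(np.atleast_2d(P)-T[:3,3])@T[:3,:3]; s=np.c_[p[:,0],-p[:,1]]/-p[:,2:]
    s=s*(1+k*(s**2).sum(1,keepdims=True)); return s*[K[0,0],K[1,1]]+K[:2,2]
E
python3 - <<'E'
from h import *
for n in("top","side"):
    c=cam(n,f"pics/{n}0.png"); print(n,np.round(c["cam_to_world"],3).tolist(),c["k1"])
s=env.get_state();print(s["clock"],s["tcp_pos"],s["orientation"],s["finger_gap"])
E
```

```text
top [[-0.001, 0.992, -0.125, 0.493], [-1.0, -0.004, -0.025, 0.034], [-0.026, 0.125, 0.992, 0.927], [0.0, 0.0, 0.0, 1.0]] 0.028995055386700084
side [[-1.0, 0.003, -0.015, 0.557], [-0.015, -0.477, 0.879, 0.962], [-0.005, 0.879, 0.477, 0.583], [0.0, 0.0, 0.0, 1.0]] 0.021408964918433034
0.1 [ 0.13036462 -0.55956772  0.23046784] [-8.31464014e-04  9.93465771e-01  1.14127430e-01  2.83111360e-05] 0.08530797265931563
```

View pics/top0.png

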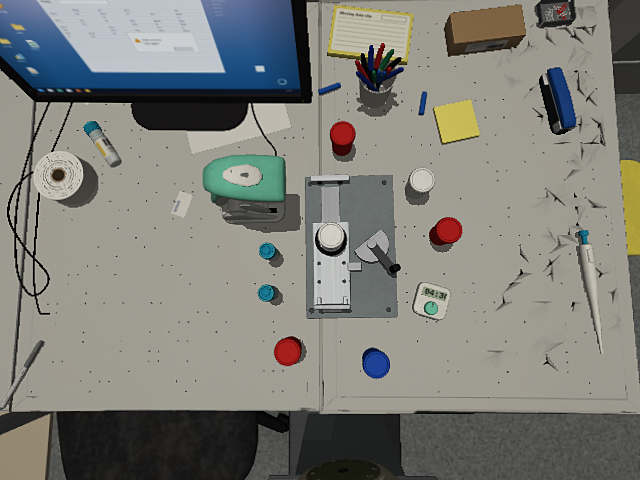

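View pics/side0.png

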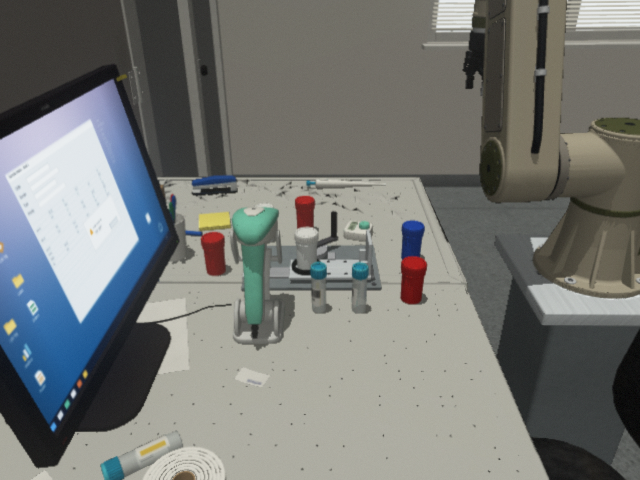

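The top view shows the station plate from about (306,176) to (396,317). On it are the slide with the white pot at (330,237) and the push plate at (332,307). The cam nut is at about (375,244) and the black pin's top at about (395,268). Pot candidates are white (330,237), which sits in the ring on the slide and so is the specimen; white (421,181), which is pot_2; red (288,351), (447,231) and (342,137); and blue (376,363). The red and blue ones are look-alikes. I'll confirm with an enlarged crop.

```bash
python3 - <<'E'
from h import *
c=dict(np.load("top.npz"))
im=c["pixels"][165:330,255:475,::-1]
cv2.imwrite("pics/crop.png",cv2.resize(im,None,fx=3.6,fy=3.6,interpolation=cv2.INTER_CUBIC))
E
```

```text
(no output)
```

View pics/crop.png

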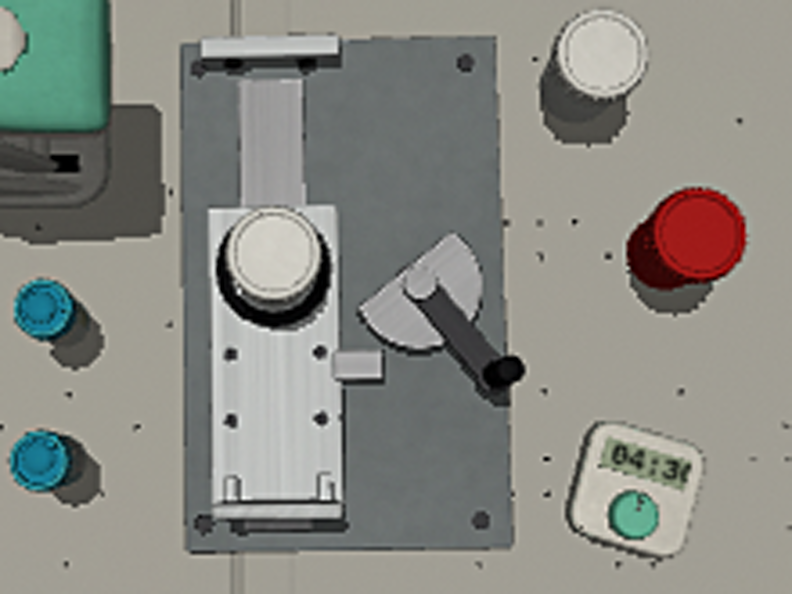

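The crop confirms the white pot in the ring at (330,237). Cam nut is at crop (422,282), pin top at (510,368), and the push plate's upper edge runs from (214,520) to (342,516).

```bash
python3 - <<'E'
from h import *
c=dict(np.load("top.npz"))
f=lambda x,y,z:atz(c,255+x/3.6-.36,165+y/3.6-.36,z)
S=np.array([[-.14,.05],[-.14,-.125],[.14,-.125],[.14,.05]])
W=np.array([f(*p,.008)[:2] for p in [(185,552),(512,546),(496,37),(181,44)]])
sc=S.mean(0);wc=W.mean(0);A=(S-sc);B=(W-wc)
th=np.arctan2((A[:,0]*B[:,1]-A[:,1]*B[:,0]).sum(),(A*B).sum())
R=np.array([[np.cos(th),-np.sin(th)],[np.sin(th),np.cos(th)]]);t=wc-R@sc
print("yaw",np.degrees(th),"t",t,"res",np.round((R@S.T).T+t-W,4).tolist())
np.savez("st.npz",R=R,t=t)
inv=lambda w:np.round(R.T@(w[:2]-t),4)
nut=f(422,282,.038);pin=f(510,368,.095)
print("nut",nut,inv(nut),"pin",pin,inv(pin))
for n,p in dict(plL=(214,517,.096),plR=(342,514,.096),potlid=(274,252,.106),ta=(43,308,.097),tb=(40,460,.097),pot2=(602,53,.083),timer=(637,490,.034),red=(700,235,.083)).items():
    w=f(*p);print(n,np.round(w,4),inv(w))
for s in [(0,-.077),(-.12,0),(-.04,0)]: print(s,R@s+t)
a=inv(pin)-[0,-.077];print("cam",np.arctan2(-a[1],-a[0]),np.hypot(*a))
E
```

```text
yaw 0.7099998425882761 t [0.58379463 0.03734352] res [[-0.0004, 0.0], [-0.0016, -0.0006], [0.0008, 0.0001], [0.0012, 0.0005]]
nut [ 0.58529577 -0.04066067  0.038     ] [ 0.0005 -0.078 ] pin [ 0.53700189 -0.0780969   0.095     ] [-0.0482 -0.1149]
plL [0.4651 0.0666 0.096 ] [-0.1184  0.0308]
plR [0.4665 0.0046 0.096 ] [-0.1177 -0.0313]
potlid [0.5933 0.037  0.106 ] [ 0.0095 -0.0005]
ta [0.567  0.1511 0.097 ] [-0.0154  0.114 ]
tb [0.4926 0.1516 0.097 ] [-0.0898  0.1153]
pot2 [ 0.6969 -0.1294  0.083 ] [ 0.1111 -0.1681]
timer [ 0.477  -0.1504  0.034 ] [-0.1091 -0.1864]
red [ 0.6037 -0.1754  0.083 ] [ 0.0173 -0.2129]
(0, -0.077) [ 0.58474878 -0.03965057]
(-0.12, 0) [0.46380385 0.03585654]
(-0.04, 0) [0.5437977  0.03684786]
cam 0.6663356383886364 0.06131598486528615
```

jog_arm(rows=[[0.4,0.5,0,0,0,-0.2],[0.9,1.2,0,0,0,-0.4],[1.4,1.9,0,0,0,-0.6],[2,2.6,0,0,0,-0.8],[2.5,3.3,0,0,0,-1],[3.1,4,0,0,0,-1.2],[3.6,4.7,0,0,0,-1.4],[4.2,5.4,0,0,0,-1.6],[4.7,6.1,0,0,0,-1.8],[5.2,6.8,0,0,0,-2.07],[5.7,7.4,0,0,0,-2.07],[6.2,8,0,0,0,-2.07]], jaw=1, force=20)

```text
clock: 1.1
tcp_pos: [0.3789, -0.2383, 0.2311]
orientation: [-0.0, 1.0, 0.006, -0.0]
wrist_force: [0.5, -0.1, 0.1]
finger_gap: 0.0
grip_force: 0.0
```

jog_arm(rows=[[0.5,0.6,0,0,0,0],[1,1.3,0,0,0,0],[1.6,2,0,0,0,0],[2.1,2.7,0,0,0,0],[2.6,3.3,0,0,0,0],[3.0,3.8,0,0,0,0],[3.05,3.94,-0.5,0,0,0],[3.05,3.94,-1,0,0,0],[3.05,3.94,-1.5,0,0,0],[3.05,3.94,-1.8,0,0,0],[3.05,3.94,-1.8,0,0,0],[3.05,3.94,-1.8,0,0,0]])

```text
clock: 2.1
tcp_pos: [0.4996, -0.0822, 0.1586]
orientation: [-0.0, 1.0, 0.006, -0.001]
wrist_force: [-0.1, -0.7, -0.3]
finger_gap: -0.0
grip_force: 0.0
```

```bash
python3 - <<'E'
from h import *
from scipy.spatial.transform import Rotation as Ro
c=cam("top")
im=c["pixels"][165:330,255:475,::-1]
cv2.imwrite("pics/crop2.png",cv2.resize(im,None,fx=3.6,fy=3.6,interpolation=cv2.INTER_CUBIC))
s=env.get_state();print(s["clock"],s["tcp_pos"],s["finger_gap"],s["wrist_force"]);q=s["orientation"];print(Ro.from_quat(np.r_[q[1:],q[0]]).as_matrix().round(3))
E
```

```text
2.15 [ 0.50041302 -0.08249284  0.15961009] 2.7933860403933e-05 [-0.94458096  0.13633769  0.13272224]
[[ 1.     0.012 -0.   ]
 [ 0.012 -1.    -0.   ]
 [-0.     0.    -1.   ]]
```

View pics/crop2.png

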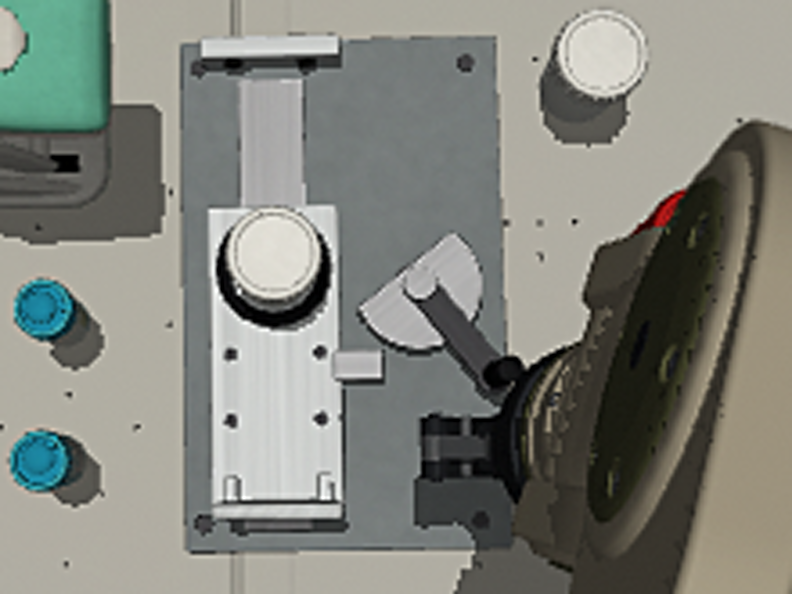

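Tool is clear of everything, behind the pin (pin at crop (505,370)). Now I'll descend and nudge in +x.

jog_arm(rows=[[0,0,-0.5,0,0,0],[0,0,-1,0,0,0],[0,0,-1.5,0,0,0],[0,0,-2,0,0,0],[0,0,-2.4,0,0,0],[0,0,-2.6,0,0,0],[0,0,-2.6,0,0,0],[0.15,0,-2.6,0,0,0],[0.3,0,-2.6,0,0,0],[0.4,0,-2.6,0,0,0],[0.4,0,-2.6,0,0,0]])

```text
clock: 3.07
tcp_pos: [0.5188, -0.083, 0.0566]
orientation: [0.001, 1.0, 0.006, 0.002]
wrist_force: [-0.1, -0.2, 0.3]
finger_gap: -0.0003
grip_force: 0.0
```

jog_arm(rows=[[0.1,-0.05,0,0,0,0],[0.2,-0.1,0,0,0,0],[0.3,-0.15,0,0,0,0],[0.4,-0.2,0,0,0,0],[0.5,-0.25,0,0,0,0],[0.6,-0.3,0,0,0,0],[0.7,-0.35,0,0,0,0],[0.8,-0.4,0,0,0,0],[0.9,-0.45,0,0,0,0],[1.0,-0.45,0,0,0,0],[1.1,-0.45,0,0,0,0],[1.1,-0.45,0,0,0,0]])

```text
clock: 4.07
tcp_pos: [0.5616, -0.1004, 0.0553]
orientation: [-0.0, 1.0, 0.006, 0.001]
wrist_force: [-0.1, -0.5, -0.4]
finger_gap: -0.0003
grip_force: 0.2
```

```bash
python3 - <<'E'
from h import *
c=cam("top")
im=c["pixels"][165:330,255:475,::-1]
cv2.imwrite("pics/crop3.png",cv2.resize(im,None,fx=3.6,fy=3.6,interpolation=cv2.INTER_CUBIC))
E
```

```text
(no output)
```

View pics/crop3.png

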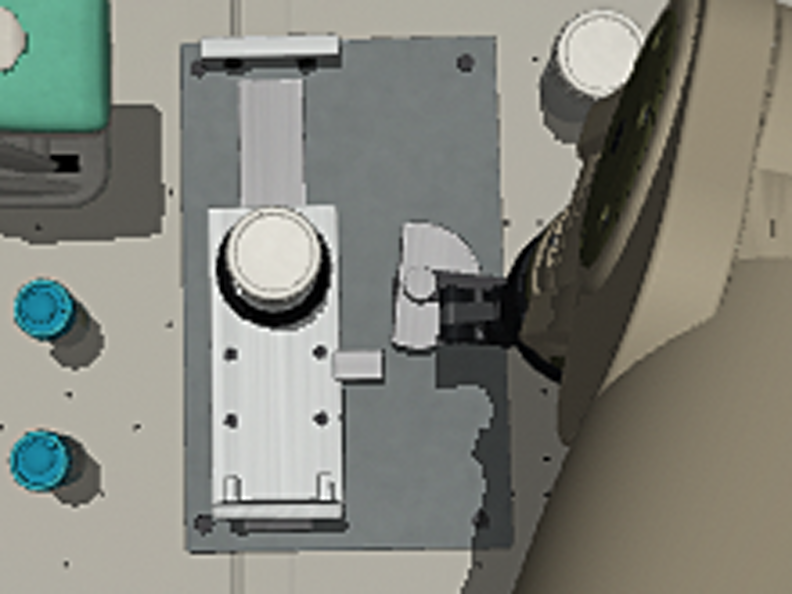

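The flat's edge runs from (404,222) to (393,345), about 0.1 rad short of parallel to the slide. Another 6 mm of push, then back off and rise.

jog_arm(rows=[[0.05,0,0,0,0,0],[0.1,0,0,0,0,0],[0.15,0,0,0,0,0],[0.15,0,0,0,0,0],[0.15,0,0,0,0,0],[0,0,0,0,0,0],[-0.4,0,0,0,0,0],[-0.8,0,0,0,0,0],[-0.8,0,0.5,0,0,0],[-0.8,0,1.2,0,0,0],[-0.8,0,1.9,0,0,0],[-0.8,0,2,0,0,0]])

```text
clock: 5.12
tcp_pos: [0.531, -0.1011, 0.1404]
orientation: [0.001, 1.0, 0.006, 0.004]
wrist_force: [0.7, -0.8, 0.4]
finger_gap: -0.0001
grip_force: 0.0
```

jog_arm(rows=[[-0.7,0,0.3,0,0,0],[-1.4,0,0.6,0,0,0],[-2,0.5,0.8,0,0,0],[-2.4,1.1,0.8,0,0,0],[-2.4,1.8,0.8,0,0,0],[-2.4,2.5,0.8,0,0,0],[-2.4,3.1,0.8,0,0,0],[-2.4,3.4,0.8,0,0,0],[-2.4,3.4,0.8,0,0,0]])

```text
clock: 5.87
tcp_pos: [0.4319, 0.0378, 0.1673]
orientation: [-0.001, 1.0, 0.008, 0.0]
wrist_force: [-0.2, 0.7, 0.3]
finger_gap: -0.0
grip_force: 0.0
```

```bash
python3 - <<'E'
from h import *
c=cam("top")
im=c["pixels"][165:385,255:475,::-1]
cv2.imwrite("pics/crop4.png",cv2.resize(im,None,fx=2.7,fy=2.7,interpolation=cv2.INTER_CUBIC))
print(env.get_state()["tcp_pos"])
E
```

```text
[0.43210932 0.03659429 0.16723403]
```

View pics/crop4.png

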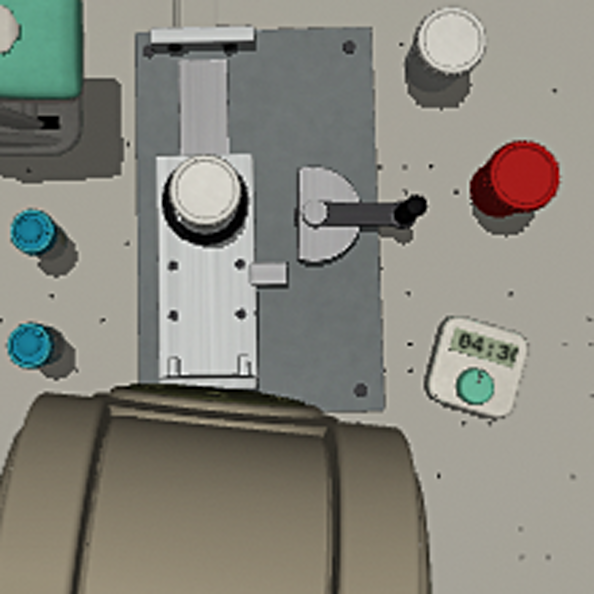

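Cam is square (pin at (410,212), level with the nut at (315,212)) and the slide hasn't moved. Next I'll descend behind the push plate and push slowly.

jog_arm(rows=[[0,0,-0.6,0,0,0],[0,0,-1.2,0,0,0],[0,0,-1.8,0,0,0],[0,0,-2.4,0,0,0],[0,0,-2.8,0,0,0],[0,0,-2.8,0,0,0],[0.1,0,-2.8,0,0,0],[0.2,0,-2.8,0,0,0],[0.3,0,-2.8,0,0,0],[0.36,0,-2.8,0,0,0],[0.42,0,-2.8,0,0,0],[0.48,0,-2.8,0,0,0]])

```text
clock: 6.92
tcp_pos: [0.4525, 0.0355, 0.0559]
orientation: [0.0, 1.0, 0.006, 0.001]
wrist_force: [0.2, 0.3, 0.0]
finger_gap: 0.0001
grip_force: 0.0
```

jog_arm(rows=[[0.05,0,0,0,0,0],[0.1,0,0,0,0,0],[0.16,0,0,0,0,0],[0.23,0,0,0,0,0],[0.3,0,0,0,0,0],[0.38,0,0,0,0,0],[0.46,0,0,0,0,0],[0.54,0,0,0,0,0],[0.62,0,0,0,0,0],[0.7,0,0,0,0,0],[0.78,0,0,0,0,0],[0.86,0,0,0,0,0]])

```text
clock: 7.92
tcp_pos: [0.4862, 0.0355, 0.0552]
orientation: [0.0, 1.0, 0.006, -0.0]
wrist_force: [-2.6, 0.6, -0.3]
finger_gap: 0.0001
grip_force: 0.0
```

jog_arm(rows=[[0.08,0,0,0,0,0],[0.16,0,0,0,0,0],[0.24,0,0,0,0,0],[0.32,0,0,0,0,0],[0.4,0,0,0,0,0],[0.48,0,0,0,0,0],[0.56,0,0,0,0,0],[0.64,0,0,0,0,0],[0.72,0,0,0,0,0],[0.8,0,0,0,0,0],[0.87,0,0,0,0,0],[0.92,0,0,0,0,0]])

```text
clock: 8.92
tcp_pos: [0.5233, 0.0355, 0.0554]
orientation: [0.0, 1.0, 0.006, 0.0]
wrist_force: [-2.6, 0.3, -1.0]
finger_gap: -0.0002
grip_force: 0.0
```

Force is steady at 2.6 N, so the slide is moving freely. I'll creep the last ~10 mm to the stop.

jog_arm(rows=[[0.04,0,0,0,0,0],[0.08,0,0,0,0,0],[0.12,0,0,0,0,0],[0.15,0,0,0,0,0],[0.18,0,0,0,0,0],[0.21,0,0,0,0,0],[0.24,0,0,0,0,0],[0.27,0,0,0,0,0],[0.27,0,0,0,0,0],[0.27,0,0,0,0,0]])

```text
clock: 9.75
tcp_pos: [0.5335, 0.0355, 0.0553]
orientation: [0.0, 1.0, 0.006, -0.0]
wrist_force: [-3.3, 0.1, -0.4]
finger_gap: -0.0001
grip_force: 0.0
```

jog_arm(rows=[[0.02,0,0,0,0,0],[0.04,0,0,0,0,0],[0.06,0,0,0,0,0],[0.08,0,0,0,0,0],[0.1,0,0,0,0,0],[0.1,0,0,0,0,0],[0.1,0,0,0,0,0]])

```text
clock: 10.33
tcp_pos: [0.5333, 0.0355, 0.0545]
orientation: [0.0, 1.0, 0.006, -0.004]
wrist_force: [-13.2, -0.1, 5.6]
finger_gap: -0.0001
grip_force: 0.0
```

The force rises to 13 N with no further travel, so the slide is against the stop. Backing off and checking.

jog_arm(rows=[[-0.1,0,0,0,0,0],[-0.3,0,0,0,0,0],[-0.7,0,0,0,0,0],[-1.2,0,0,0,0,0],[-1.7,0,0.2,0,0,0],[-2.2,0,0.8,0,0,0],[-2.5,0,1.5,0,0,0],[-2.6,0,2.2,0,0,0],[-2.6,0,2.8,0,0,0],[-2.6,0,3,0,0,0],[-2.6,0,3,0,0,0],[-2.6,0,3,0,0,0]])

```text
clock: 11.33
tcp_pos: [0.4343, 0.0354, 0.1754]
orientation: [0.0, 1.0, 0.006, 0.001]
wrist_force: [-0.5, -0.4, -0.6]
finger_gap: 0.0001
grip_force: 0.0
```

```bash
python3 - <<'E'
from h import *
c=cam("top")
im=c["pixels"][165:385,255:475,::-1]
cv2.imwrite("pics/crop5.png",cv2.resize(im,None,fx=2.7,fy=2.7,interpolation=cv2.INTER_CUBIC))
E
```

```text
(no output)
```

View pics/crop5.png

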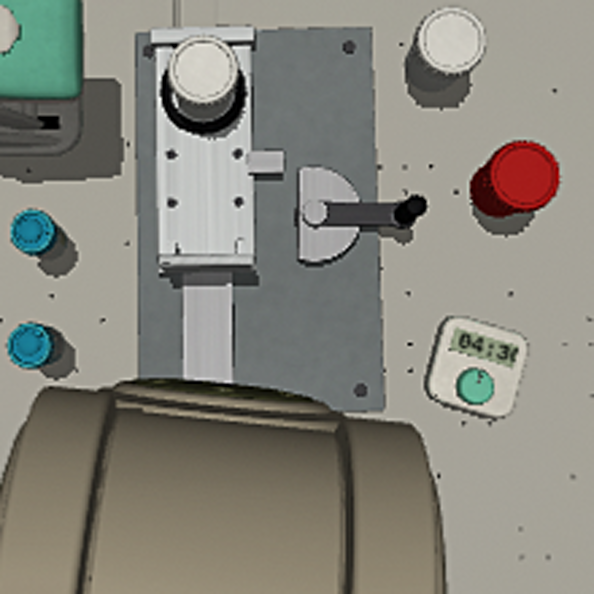

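The slide is against the end stop, the lug at (267,161) is past the cam, and the pot at (204,70) stands in its ring. The neighbours haven't moved and the arm is clear, so I'm handing in.

```bash
python3 -c "
from workcell import env
print(env.hand_in())"
```

```text
the job is handed in; nothing more can be done
None
```

I turned the cam to its low point, pushed the slide fully home against its end stop with the specimen pot still standing in its ring, and handed the job in at about 11 s; the hand-in gave no verdict.

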